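# Unlock a vial shaker and unload it

### The arm

A 6-joint arm with a two-finger parallel gripper is mounted at the origin on a cart in front of the work surface, level with it; the furniture and walls round the work are solid. World frame = base frame: x ahead of the robot, y to its left, z up, the work surface at z = 0. Lengths are in mm, angles in rad, forces in N, time in s.
With the tool pointing down it reaches from about 375 to 975 mm from the base axis. Payload 3.8 kg.
Tool frame: the origin (TCP) lies on the front face of the gripper's body, between the roots of the fingers; the fingertips stand 64 mm ahead of it and the grasp point (between the pads) lies 45 mm ahead of it; z points along the fingers, y is the line along which they close (so a half turn about z gives the same grasp; the last joint's range is limited). The gripper opens to 88 mm and grips with 3 to 60 N. Pads are 18 mm wide; open, the fingers measure 123 mm over their backs; the gripper's body (75 mm by 187 mm) begins 45 mm behind the grasp point.
Start: joints at [-1.221, 0.264, 1.604, -0, 1.274, -0.037], TCP at [254.622, -625.129, 302.706] pointing down, gripper open.
Joint ranges: [-2.63, 2.63], [-0.94, 2.18], [0.31, 2.57], [-1.31, 4.45], [0, 2.66], [-2.55, 2.55]. Speed limits (rad/s): [2.57, 2.57, 3.14, 3.14, 3.14, 3.14].

### API

Orientations are given as a unit quaternion [w, x, y, z].
In Python, from station import bot, ticket, grab_frame gives the robot as it stands (bot), with the cameras as plain functions and the job (ticket).
- The arm moves only by the tool inch_along, called after ">>>" in YAML: its name, and indented under it one key for each argument. Schema: {"type":"object","properties":{"segments":{"type":"array","items":{"type":"number"},"minItems":6,"maxItems":30},"jaw":{"type":"number"},"only":{"type":"string"},"quiet":{"type":"boolean"},"lines":{"type":"string"}},"required":["segments"],"additionalProperties":false}. segments is one flat list of numbers that holds 1 to 5 rows one after another, with no inner brackets; each row has 6 numbers: dx, dy, dz in mm, then a rotation vector rx, ry, rz in rad; each row shifts and turns the commanded pose from where the row before left it, along the tool's axes as they then stand; what a row does not reach is not made up. A row lasts 1/8 s, in which the tool goes at most 62.5 mm and 0.188 rad, less where a joint would pass 70% of its speed; a pose out of reach is approached as far as the arm can. jaw is the opening from 0.0 (shut) to 1.0 (fully open), set as the call begins (left out keeps the last). The fingers move at their own pace and stop on an object; the grip force is fixed at half the most. Time passes only in rows, so rows that do not move let the fingers close. The tool returns the time, the measured TCP pose, the force, the opening and the grip force at its end. only (a regular expression) keeps the lines of the reply that match it, lines (a string "A,B") keeps lines A to B, and quiet returns only ok. Input that does not fit is refused with a message, and nothing moves.
- bot.get_obs(): the state, without advancing time (a new reading comes with each control period).
- grab_frame(name): name is "scene" or "top" or "wrist"; returns a dict with "color" (400x640x3 uint8, blue, green, red), "range_z" (400x640 float32, mm along the optical axis (not along the pixel's ray), 0 where there is no reading), "fx", "fy", "cx", "cy" (pixels), "distortion" ([k1, k2, p1, p2, k3] as OpenCV has them; the pictures are not rectified), "R" (3x3) and "t" (3): a world point X has camera coordinates R X + t. Camera axes: x right, y down, z forward; pixel columns grow to the right and rows downward; lengths in mm; the calibration is good to about 2 mm. A picture is of the moment at which its call begins.
- ticket.hand_in(): hands the job in; it is judged then, once.
The state is a dict: "time": time; "joint_pos": joint angles; "dq": joint speeds; "joint_efforts": joint torques, N m; "tool_pos": TCP position; "orientation": TCP orientation; "ft_force": force on the tool from outside, world axes, zero at the start; "wrist_torque": the same for the moment, N m; "opening": opening from 0.0 (shut) to 1.0 (fully open); "finger_force": force on a finger pad.
Only numpy, scipy, OpenCV 4.12 (cv2) and the standard library are available. Lean on these libraries where they do the work, as an engineer would, in place of code of your own. Each camera call takes 0.05 s, during which the arm holds its last target. There are 200 camera calls.

### The job

The shaking run is over: unload the vial shaker. Pull up the sprung knob that locks the hold-down bar, turn it clockwise to its other slot and let it drop fully home there, then lift the bar out of its two brackets and lay it down flat on the bench top (not in the tray). Then take out both vials one after the other and stand them upright in the steel tray, setting bar and vials down gently without dropping them or tipping a vial over, and leave the pipette bulb, film roll, beaker and marker where they are.

Things in the scene. Friction and masses are not known exactly. Their poses are not given: they have to be found in the camera images.
- vial_shaker: Fixed vial shaker: white housing, aluminium platform 130 x 200 mm (x, y), top z 52. Origin: centre of its underside on the bench; x points from its front panel to its back (away from the robot), y to its left, z up. In this frame (mm): grey vial block (top z 66) with two wells 30 wide, floors at z 56, at (0, -46) and (0, 2); latch post with the knob on the vertical axis (0, 73), knob top z 178.
- bracket_right (a point): Middle of the slot floor of the open-topped steel bracket away from the knob: shaker (0, -77), z 117 mm. Slot 17 mm wide, bracket top z 139.
- bracket_left (a point): The same for the bracket next to the knob: shaker (0, 34), z 117 mm, slot 17 mm wide, bracket top z 130. The bar lies in both slots, along the shaker's y.
- knob_grip (a point): Middle of the knob's round, fluted black grip, on its vertical turning axis; z 166 mm when seated; turns and rises with it. Grip 25 mm wide, 24 mm high, any pinch direction; below it 9 mm of thin stem. The steel latch arm under it, 10 mm wide, 50 mm long, points along the point's -y (as does the white mark on top); it turns with the knob but stays at z 131 to 139 mm.
- selector_lift (a joint): How far the knob is pulled up: 0 seated, 0.014 m at its stop. A spring pulls it down (about 6 N seated, 10 N at the stop). A steel dog on the knob (oppopoint the latch arm) sits in one of two slots, 8 mm deep, of a notched collar: the knob turns only when pulled up by more than 8 mm, and drops by itself when let go over a slot.
- selector_knob (a joint): Angle of knob and latch arm, rad, growing clockwise seen from above. 0: locked, arm over the bar's end (towards the shaker's -y). 1.31 (75 degrees): the other slot, released, arm towards the shaker's front, clear of the bar. Stops at -0.06 and 1.37; each slot leaves about 0.07 rad of play either way. Friction about 0.02 N m. Not pulled up, it only slips in the fingers.
- hold_down_bar: Loose steel bar, rubber underside, about 0.26 kg, in the two brackets, 1 mm above the vials. 136 mm long (its y), 12 mm high, 20 mm wide, 14 mm at the ends; in its middle a black grip block 20 mm wide (x), 40 mm long (y), up to z 34 mm. Origin: middle of its underside. Lifts straight up, free of the brackets after 24 mm, once the latch arm is clear.
- bar_end_left (a point): End of the hold-down bar next to the knob (bar frame y +68 mm, 6 mm above its underside).
- bar_end_right (a point): The other end of the hold-down bar (bar frame y -68 mm, 6 mm above its underside).
- vial_right: Glass vial with white cap, 60 mm high, cap 31 mm wide, body 27 mm wide, about 0.035 kg, upright in the well at shaker y -46 mm, 10 mm deep, 1.5 mm of play. Origin: centre of its underside. Grip its body with the fingers before and behind it (shaker x): the other vial stands 48 mm away along y.
- vial_left: A second vial of the same kind, in the well at shaker y 2 mm. Origin: centre of its underside.
- sample_tray: Shallow steel tray, fixed, 110 x 150 mm (x, y), rim 12 mm high, walls and floor 3 mm. Origin: centre of its underside on the bench. It lies either to the left or to the right of the shaker. In front of whichever stands on the left, a strip of bench is free back from the bench edge at x 0.33 m.
- pipette_bulb: Bystander: red rubber pipette bulb 44 x 76 x 44 mm. Origin under its centre.
- film_roll: Bystander: small roll of film lying on the bench, 52 x 42 x 42 mm. Origin under its centre.
- beaker_25: Bystander: small empty glass beaker, 39 mm wide, 50 mm high. Origin under its centre.
- marker_1: Bystander: white marker pen with black cap lying on the bench, 137 mm long (its y), 13 mm thick. Origin under its centre.

How it is judged (in metres and radians):
On the way, in this order (a step that is already met when the one before it is completed fails the run):
1. the knob is pulled up clear of its slot (value of joint selector_lift above 0.0075 m), for 0.05 s.
2. the knob has dropped home in its other slot (latch arm clear of the bar) (value of joint selector_knob between 1.199 and 1.419 rad and value of joint selector_lift below 0.002 m), for 0.2 s.
3. the hold-down bar lies on the bench top, let go, with the knob still home in its other slot (all of step 2 and height (world z) of each of bar_end_left, bar_end_right below 0.03 m and linear speed of hold_down_bar below 0.03 m/s and contact force between hold_down_bar and sample_tray below 0.05 N and contact force between hold_down_bar and the fingers below 0.05 N), for 0.2 s.
4. one vial stands in the tray, let go (((x of vial_right in the frame of sample_tray between -0.055 and 0.055 m and y of vial_right in the frame of sample_tray between -0.075 and 0.075 m and z of vial_right in the frame of sample_tray between -0.002 and 0.008 m and angle between vial_right's own z axis and vertical below 0.12 rad and linear speed of vial_right below 0.03 m/s and contact force between vial_right and the fingers below 0.05 N) or (x of vial_left in the frame of sample_tray between -0.055 and 0.055 m and y of vial_left in the frame of sample_tray between -0.075 and 0.075 m and z of vial_left in the frame of sample_tray between -0.002 and 0.008 m and angle between vial_left's own z axis and vertical below 0.12 rad and linear speed of vial_left below 0.03 m/s and contact force between vial_left and the fingers below 0.05 N))), for 0.2 s.
At the end, for the whole second after the job is handed in: Knob home in its released slot (1.31 rad within 0.11, pulled up under 2 mm); bar still and flat on the bench (both ends under 30 mm high), not touching the tray; both vials still on the tray floor inside its rims, upright within 0.12 rad; all let go (all of step 3 and x of vial_right in the frame of sample_tray between -0.055 and 0.055 m and y of vial_right in the frame of sample_tray between -0.075 and 0.075 m and z of vial_right in the frame of sample_tray between -0.002 and 0.008 m and angle between each of vial_right, vial_left's own z axis and vertical below 0.12 rad and linear speed of each of vial_right, vial_left below 0.03 m/s and contact force between each of vial_right, vial_left and the fingers below 0.05 N and x of vial_left in the frame of sample_tray between -0.055 and 0.055 m and y of vial_left in the frame of sample_tray between -0.075 and 0.075 m and z of vial_left in the frame of sample_tray between -0.002 and 0.008 m).
It fails at once if a bystander (pipette bulb, film roll, beaker or marker) is pushed more than 25 mm away (distance of any of pipette_bulb, film_roll, beaker_25, marker_1 from where it was at the start of the episode above 0.025 m).
It fails at once if the knob is forced round without being pulled up (value of joint selector_knob between 0.3 and 1 rad and value of joint selector_lift below 0.004 m).
It fails at once if a vial is tipped over (more than 0.8 rad) (angle between any of vial_right, vial_left's own z axis and vertical above 0.8 rad).
It fails at once if the bar or a vial is dropped (moves faster than 0.7 m/s with no finger on it) ((linear speed of hold_down_bar above 0.7 m/s and contact force between hold_down_bar and the fingers below 0.05 N) or (linear speed of vial_right above 0.7 m/s and contact force between vial_right and the fingers below 0.05 N) or (linear speed of vial_left above 0.7 m/s and contact force between vial_left and the fingers below 0.05 N)).
It also fails if it takes over 72 s, if anything falls off the work surface, if the arm or the gripper's body presses on something with over 40 N, if the wrist force passes 120 N, or if a joint passes its speed limit or range.

## Working session

There is one attempt and no reset: what is moved stays moved. The work goes in short steps, Python scripts to look and compute and a tool call to move; the robot and the scene stay as the last step left them, time stands still between calls to the robot, and variables do not carry over. Pictures are saved under pics/ and viewed, at most 10 in all, crops included, and the job is handed in when it is done.

```bash
ls; mkdir -p pics; python3 - <<'E'
from station import bot, ticket, grab_frame
import cv2,numpy as np
o=bot.get_obs();print(o)
for n in("scene","top"):
    f=grab_frame(n);cv2.imwrite(f"pics/{n}0.png",f["color"]);np.savez(f"pics/{n}0.npz",**f)
    print(n,f["fx"],f["cx"],f["cy"],f["distortion"],f["R"],f["t"])
E
```

```text
pics
station.py
{'time': 0.0, 'joint_pos': array([-1.22089285e+00,  2.64749027e-01,  1.60536069e+00, -1.62202268e-06,
        1.27368235e+00, -3.68960511e-02]), 'dq': array([-6.72273262e-04,  1.29379787e-03, -8.57700435e-04, -8.73586393e-05,
       -3.11787383e-04, -2.50524613e-03]), 'joint_efforts': array([-1.74950303e-03, -5.02119219e+01, -3.56874132e+01,  7.31153064e-02,
        2.94662244e-02, -1.60298891e-04]), 'tool_pos': array([ 254.43573628, -624.60436943,  301.3978071 ]), 'orientation': array([-1.08614544e-03,  9.81355846e-01,  1.92196499e-01, -1.72172181e-04]), 'ft_force': array([-0.28473473, -1.03350915, -0.07188949]), 'wrist_torque': array([ 0.01538838, -0.01075851,  0.01447824]), 'finger_force': 0.0, 'opening': 0.9956091001565621}
scene 509.90325463532633 316.696917612256 205.9848640320308 [-0.11616485  0.          0.          0.          0.        ] [[-0.50494618 -0.86297795 -0.01727463]
 [-0.57246391  0.34980472 -0.74156708]
 [ 0.64599879 -0.36456236 -0.67065629]] [509.8213069  309.18133325 917.70700314]
top 495.91977743932995 311.1044884295037 197.5335807503778 [0.05255398 0.         0.         0.         0.        ] [[-0.01860053 -0.9997495   0.01244798]
 [-0.98487536  0.01617588 -0.17250757]
 [ 0.172263   -0.01546844 -0.98492953]] [ 246.06632409  570.94611436 1424.60645434]
```

View pics/top0.png

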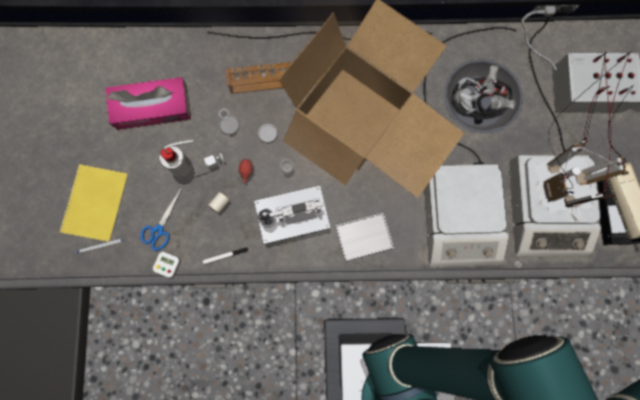

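View pics/scene0.png

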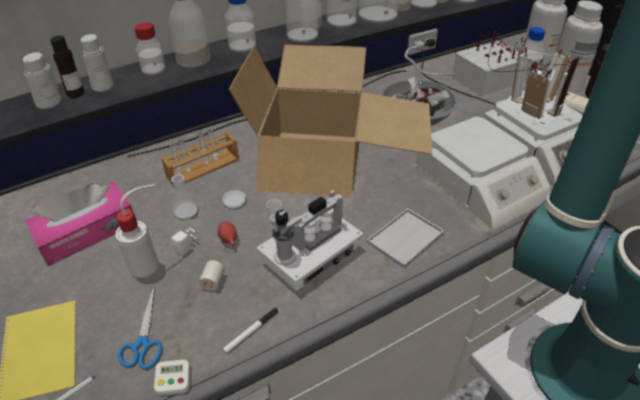

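The top view shows the shaker at about (292,215) with its knob on the left at (265,215), and the tray on the right at (365,237). The free strip lies in front of the shaker at about (290,260), with the marker at (225,255). Next I'll measure from the depth data.

```bash
cat > h.py <<'E'
import numpy as np,cv2
def K(f): return np.array([[f["fx"],0,f["cx"]],[0,f["fy"],f["cy"]],[0,0,1.]]),np.array(f["distortion"],float)
def cloud(f):
    k,d=K(f);h,w=f["range_z"].shape
    v,u=np.mgrid[0:h,0:w];p=cv2.undistortPoints(np.stack([u,v],-1).reshape(-1,1,2).astype(float),k,d).reshape(h,w,2)
    z=f["range_z"];c=np.dstack([p[...,0]*z,p[...,1]*z,z])
    return (c-f["t"])@f["R"]            # R^T (c-t)
def proj(f,X):
    k,d=K(f);return cv2.projectPoints(np.array(X,float).reshape(-1,1,3),cv2.Rodrigues(np.array(f["R"]))[0],np.array(f["t"],float),k,d)[0].reshape(-1,2)
def onplane(f,uv,z):
    k,d=K(f);p=cv2.undistortPoints(np.array(uv,float).reshape(-1,1,2),k,d).reshape(-1,2)
    r=np.c_[p,np.ones(len(p))]@f["R"];c=-np.array(f["R"]).T@f["t"]
    return c+r*((z-c[2])/r[:,2])[:,None]
E
python3 - <<'E'
from h import *
for n in("top","scene"):
    f=dict(np.load(f"pics/{n}0.npz"));P=cloud(f)
    x,y,z=P[...,0],P[...,1],P[...,2]
    ok=(f["range_z"]>0)&(x>330)&(x<600)&(y>-120)&(y<280)
    b=ok&(abs(z)<8);print(n,"bench z",np.median(z[b]))
    print("hist",[(k,int((ok&(z>k)&(z<k+10)).sum())) for k in range(10,200,10)])
    def blob(m,l):
        c,L,s,ce=cv2.connectedComponentsWithStats(m.astype(np.uint8))
        for i in range(1,c):
            if s[i,4]>20:
                q=P[L==i];r=cv2.minAreaRect(q[:,:2].astype(np.float32));print(l,s[i,4],q.mean(0).round(1),np.round(r[0],1),np.round(r[1],1),round(r[2],1),ce[i].round())
    blob(ok&(z>45)&(z<60),"plat");blob(ok&(z>150)&(z<190),"knob");blob(ok&(z>110)&(z<150),"bar");blob(ok&(z>4)&(z<44),"low")
    s=200 if n=="top" else 250
f=dict(np.load("pics/top0.npz"));a=cv2.resize(f["color"][170:290,190:410],None,fx=3.6,fy=3.6,interpolation=cv2.INTER_CUBIC);
f=dict(np.load("pics/scene0.npz"));b=cv2.resize(f["color"][190:350,210:450],None,fx=3.3,fy=3.3,interpolation=cv2.INTER_CUBIC)
cv2.imwrite("pics/c_scene.png",b)
E
```

```text
top bench z 0.4512956969578593
hist [(10, 216), (20, 83), (30, 66), (40, 295), (50, 683), (60, 234), (70, 162), (80, 124), (90, 44), (100, 54), (110, 83), (120, 83), (130, 270), (140, 107), (150, 40), (160, 0), (170, 0), (180, 0), (190, 0)]
plat 812 [528.4 233.6  52. ] [537.6 243.6] [130.1 100.6] 12.0 [312. 213.]
plat 65 [ 527.5 -110.5   52.8] [ 528.9 -110.4] [138.4   3.7] 0.8 [429. 211.]
plat 31 [ 394.3 -112.4   52.7] [ 395.8 -113.3] [26.3 11.9] 3.9 [433. 257.]
knob 39 [531.6 266.9 153.4] [531.  265.9] [17.7 27.8] 19.1 [301. 207.]
bar 272 [584.8 -50.9 137.2] [577.8 -46.6] [43.6 86.4] 0.1 [414. 187.]
bar 48 [ 555.9 -117.8  114.2] [ 553.8 -117.6] [91.8  4.3] 0.6 [436. 198.]
bar 200 [536.5 237.5 131.3] [536.6 243.9] [30.8 78.5] 13.9 [311. 206.]
low 245 [ 481.  -110.2   25.3] [ 480.5 -109.4] [233.9  11.8] 2.0 [428. 228.]
low 660 [464.   75.4   7.8] [460.9  74.3] [120.7 160.2] 16.3 [365. 235.]
low 25 [496.8  67.9   5.9] [497.2  70.5] [18.4 27.4] 87.5 [367. 225.]
low 30 [455.4 114.9   6.4] [456.5 115.4] [25.4 22.9] 62.6 [352. 238.]
low 29 [451.3  28.4   6. ] [449.9  28.2] [30.4 18. ] 18.7
[... 294 characters left out ...]
 [ 488.8 -104.6] [219.1  18.7] 3.0 [465. 190.]
plat 680 [497.1 235.2  52.5] [506.4 239.7] [66.3 96.6] 13.7 [342. 237.]
knob 40 [531.5 268.5 151.7] [531.6 269.5] [17.8 23.1] 13.5 [320. 199.]
bar 256 [584.2 -42.9 135.9] [576.7 -42. ] [93.7 46.5] 89.9 [420. 147.]
bar 133 [ 537.3 -115.6  112.9] [ 531.5 -115.4] [  9.4 135.6] 89.5 [455. 156.]
bar 363 [532.4 244.9 129.1] [534.8 245.4] [31.8 74.5] 20.4 [330. 203.]
low 899 [ 477.9 -106.    25.1] [ 481.8 -105.3] [235.8  18.5] 3.0 [463. 198.]
low 629 [462.5  87.1   8.5] [464.3  79.7] [120.2 162. ] 13.5 [403. 236.]
low 27 [489.4  62.3   5.1] [489.9  62.4] [16.8 40.8] 26.5 [405. 226.]
low 259 [477.6 241.2  25.9] [476.5 237.2] [13.  86.4] 13.2 [344. 252.]
```

View pics/c_scene.png

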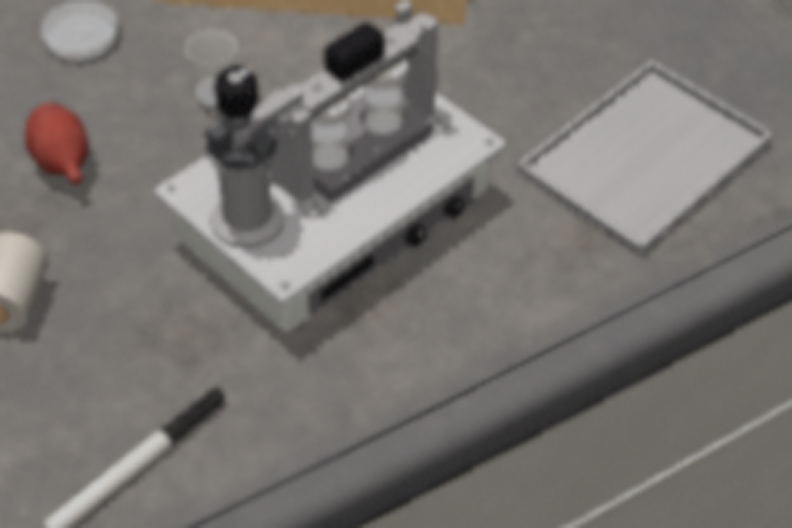

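The crop shows the knob at (238,92), with the arm pointing right over the bar, the black grip at (355,50), the vials at (330,145) and (383,105), and the empty tray. My y limit cut off the knob, so I'll refit the shaker and tray frames with the full range.

```bash
python3 - <<'E'
from h import *
for n in("top","scene"):
    f=dict(np.load(f"pics/{n}0.npz"));P=cloud(f)
    x,y,z=P[...,0],P[...,1],P[...,2]
    ok=(f["range_z"]>0)&(x>330)&(x<640)&(y>-20)&(y<600)
    def blob(m,l,mn=15):
        c,L,s,ce=cv2.connectedComponentsWithStats(m.astype(np.uint8))
        for i in range(1,c):
            if s[i,4]>mn:
                q=P[L==i];r=cv2.minAreaRect(q[:,:2].astype(np.float32));print(n,l,s[i,4],q.mean(0).round(1),np.round(r[0],1),np.round(r[1],1),round(r[2],1),ce[i].round())
    blob(ok&(z>46)&(z<58),"plat",100);blob(ok&(z>140)&(z<200),"knob");blob(ok&(z>173)&(z<190),"ktop");blob(ok&(z>3)&(z<46),"low",40)
    # white platform by colour
    hsv=cv2.cvtColor(f["color"],cv2.COLOR_BGR2HSV)
    blob(ok&(z>49)&(z<56)&(hsv[...,2]>170),"white",50)
E
```

```text
top plat 1866 [523.6 292.   52. ] [527.  292.8] [130.5 199.9] 12.3 [292. 215.]
top knob 220 [623.4   5.2 145.4] [630.4   5. ] [78.7 41.8] 53.3 [394. 173.]
top knob 108 [530.6 271.4 150.3] [530.9 271.6] [20.6 39.3] 12.8 [299. 207.]
top knob 96 [510.  365.6 171.5] [508.9 367. ] [25.3 31.6] 34.5 [264. 214.]
top ktop 71 [510.9 363.6 177.8] [511.8 363.3] [24.2 24.3] 73.9 [265. 214.]
top low 256 [567.6 513.7  33.9] [572.1 519.7] [57.1 54.8] 55.7 [218. 202.]
top low 1091 [463.   76.    6.6] [463.8  76.3] [131.9 162. ] 16.0 [365. 236.]
top low 243 [413.4 493.2   9.9] [407.5 492.2] [ 42.  154.7] 14.6 [226. 255.]
top white 595 [571.4 303.5  52.3] [568.5 301.9] [ 48.6 198. ] 10.9 [288. 199.]
top white 650 [484.5 281.2  52.3] [497.9 287. ] [ 70.5 198.3] 13.3 [296. 228.]
scene plat 2017 [494.9 312.3  52.6] [525.  298.7] [132.1 203. ] 11.7 [311. 251.]
scene knob 214 [624.   12.2 143.8] [618.5  18. ] [75.9 42.8] 89.6 [392. 143.]
scene knob 178 [527.7 278.9 148.8] [530.6 278. ] [21.6 41.7] 15.3 [317. 203.]
scene knob 253 [506.8 373.2 165.2] [510.9 374.1] [31.4 26.6] 81.3 [280. 220.]
scene ktop 107 [509.7 370.6 177.6] [511.4 369.9] [23.9 23.8] 90.0 [281. 214.]
scene low 1343 [462.5  84.1   6.1] [464.7  78.8] [120.5 163.8] 13.5 [404. 236.]
scene low 845 [478.6 320.   24.4] [478.9 310.5] [222.8 104. ] 72.6 [312. 266.]
scene low 558 [561.5 519.4  31.4] [571.5 522.4] [55.8 54.2] 54.5 [211. 275.]
scene low 427 [408.8 503.   10.5] [413.6 500.8] [ 21.7 137.8] 14.9 [250. 330.]
scene white 1089 [480.6 292.4  52.4] [491.9 290.9] [ 61.1 199.3] 12.8 [323. 252.]
scene white 233 [549.5 388.4  52.5] [542.2 382.3] [61.  42.6] 11.8 [269. 249.]
```

>>> inch_along:
  segments: [0, 0, -50, 0, 0, 0, 0, 0, -50, 0, 0, 0, 35.5, -50, 0, 0, 0, 0, 35.5, -50, 0, 0, 0, 0, 35.5, -50, 0, 0, 0, 0]
  jaw: 1.0

```text
time: 0.72
tool_pos: [296.8, -444.3, 402.2]
orientation: [-0.0, 0.981, 0.192, 0.0]
ft_force: [1.2, -0.2, 0.9]
opening: 0.997
finger_force: 0.0
```

>>> inch_along:
  segments: [35.5, -50, 0, 0, 0, 0, 35.5, -50, 0, 0, 0, 0, 35.5, -50, 0, 0, 0, 0, 35.5, -50, 0, 0, 0, 0, 35.5, -50, 0, 0, 0, 0]

```text
time: 1.35
tool_pos: [366.5, -145.6, 402.4]
orientation: [-0.0, 0.981, 0.192, 0.0]
ft_force: [0.2, -0.5, 0.7]
opening: 0.998
finger_force: 0.0
```

>>> inch_along:
  segments: [35.5, -50, 0, 0, 0, 0, 35.5, -50, 0, 0, 0, 0, 35.5, -50, 0, 0, 0, 0, 35.5, -50, 0, 0, 0, 0, 35.5, -50, 0, 0, 0, 0]

```text
time: 1.98
tool_pos: [436.6, 153.0, 402.5]
orientation: [0.0, 0.981, 0.192, 0.0]
ft_force: [0.1, -1.1, 1.1]
opening: 1.002
finger_force: 0.0
```

>>> inch_along:
  segments: [35.5, -50, 0, 0, 0, 0, 35.5, -50, 0, 0, 0, 0, 35.5, -50, 0, 0, 0, 0, 0, 0, 0, 0, 0, -0.18, 0, 0, 0, 0, 0, -0.18]

```text
time: 2.6
tool_pos: [478.6, 331.1, 401.4]
orientation: [0.0, 0.93, 0.368, -0.001]
ft_force: [0.2, -0.4, 1.0]
opening: 0.999
finger_force: 0.0
```

>>> inch_along:
  segments: [0, 0, 0, 0, 0, -0.18, 0, 0, 0, 0, 0, -0.18, 0, 0, 0, 0, 0, -0.18, 0, 0, 0, 0, 0, -0.18, 0, 0, 0, 0, 0, -0.18]

```text
time: 3.22
tool_pos: [478.7, 329.9, 402.0]
orientation: [-0.0, 0.678, 0.735, -0.001]
ft_force: [-0.0, 0.6, -0.5]
opening: 0.995
finger_force: 0.0
```

>>> inch_along:
  segments: [0, 0, 0, 0, 0, -0.137, 0, 0, 0, 0, 0, 0, 0, 0, 0, 0, 0, 0]

```text
time: 3.6
tool_pos: [478.8, 330.0, 402.4]
orientation: [-0.0, 0.629, 0.778, -0.0]
ft_force: [-0.7, 0.4, -0.8]
opening: 0.998
finger_force: 0.0
```

```bash
python3 - <<'E'
from station import bot, ticket, grab_frame
from h import *
f=grab_frame("wrist");o=bot.get_obs();np.savez("pics/w1.npz",**f);cv2.imwrite("pics/w1.png",f["color"])
print(o["joint_pos"],o["tool_pos"],-f["R"].T@f["t"],f["R"])
E
```

```text
[5.60574336e-01 4.14823452e-02 1.67682528e+00 1.39357428e-05
 1.42366497e+00 3.49423180e-01] [478.81447748 329.97985684 402.48243673] [464.74607851 400.13621114 483.16861573] [[ 9.78010386e-01  2.08556089e-01 -2.03839170e-04]
 [ 2.00755854e-01 -9.41165980e-01  2.71852323e-01]
 [ 5.65046109e-02 -2.65915318e-01 -9.62338959e-01]]
```

View pics/w1.png

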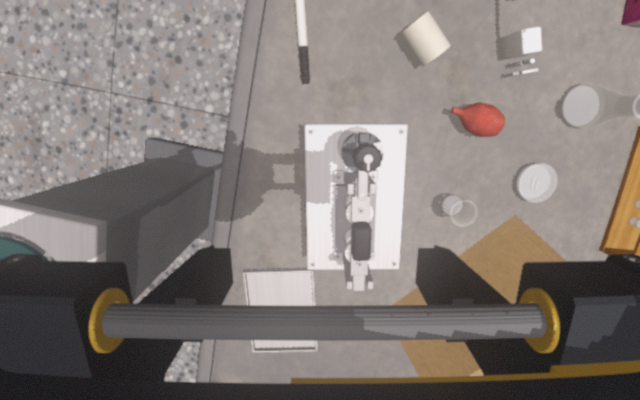

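The wrist view shows the whole shaker: platform corners at about (305,125), (407,125), (400,270) and (307,270), knob at (368,157), bar grip at (361,241), and the tray at (280,310) partly hidden. I'll fit the frames from this view.

```bash
cat > fit.py <<'E'
from h import *
import sys
def fit(f,n):
    P=cloud(f);x,y,z=P[...,0],P[...,1],P[...,2]
    ok=(f["range_z"]>0)&(x>330)&(x<640)&(y>-20)&(y<450)
    print(n,"bench",np.median(z[ok&(abs(z)<8)]).round(2))
    for l,a,b,mn in(("plat",46,58,300),("ktop",172,190,60),("blocktop",145,157,60),("tray",3,16,300)):
        c,L,s,ce=cv2.connectedComponentsWithStats((ok&(z>a)&(z<b)).astype(np.uint8))
        for i in range(1,c):
            if s[i,4]>mn:
                q=P[L==i];r=cv2.minAreaRect(q[:,:2].astype(np.float32));m,R=cv2.minEnclosingCircle(q[:,:2].astype(np.float32))
                print(n,l,s[i,4],"zmed",np.median(q[:,2]).round(1),"rect",np.round(r[0],1),np.round(r[1],1),round(r[2],2),"circ",np.round(m,1),round(R,1))
if __name__=="__main__":
    for n in sys.argv[1:]: fit(dict(np.load(f"pics/{n}.npz")),n)
E
python3 fit.py w1
```

```text
w1 bench -1.18
w1 plat 9242 zmed 50.8 rect [528.1 297.8] [130.9 200.2] 12.3 circ [527.3 298.4] 117.7
w1 ktop 614 zmed 176.6 rect [512.1 369.3] [25.1 25.3] 58.48 circ [512.1 369.3] 13.3
w1 blocktop 642 zmed 149.4 rect [531.9 276.8] [19.7 39.1] 13.7 circ [531.6 276.9] 20.4
w1 tray 420 zmed 9.8 rect [451.5 124.2] [109.4  64.6] 13.4 circ [451.5 124.6] 61.7
w1 tray 312 zmed 8.9 rect [477.   19.4] [108.9  25.7] 12.62 circ [477.2  18.4] 55.7
```

>>> inch_along:
  segments: [32, 41, 0, 0, 0, 0, 0, 0, 60, 0, 0, 0, 0, 0, 50, 0, 0, 0, 0, 0, 0, 0, 0, 0, 0, 0, 0, 0, 0, 0]

```text
time: 4.28
tool_pos: [512.9, 370.4, 294.7]
orientation: [0.0, 0.628, 0.778, 0.001]
ft_force: [-0.5, 0.2, -0.3]
opening: 0.998
finger_force: 0.0
```

```bash
python3 - <<'E'
from station import bot, ticket, grab_frame
from h import *
f=grab_frame("wrist");o=bot.get_obs();np.savez("pics/w2.npz",**f)
print(o["tool_pos"])
E
python3 fit.py w2
```

```text
[513.39349045 370.71402264 295.92121972]
w2 bench -1.19
w2 plat 11579 zmed 50.8 rect [523.  319.2] [130.7 156.9] 12.32 circ [523.9 319. ] 100.8
w2 ktop 1221 zmed 176.5 rect [512.1 369.4] [26.  25.5] 27.22 circ [512.2 369.2] 13.4
w2 blocktop 302 zmed 149.5 rect [534.6 264.3] [19.5 14. ] 13.24 circ [534.6 264.9] 10.4
```

>>> inch_along:
  segments: [-1, -1, 40, 0, 0, 0, 0, 0, 41, 0, 0, 0, 0, 0, 0, 0, 0, 0, 0, 0, 0, 0, 0, 0]

```text
time: 4.82
tool_pos: [512.9, 369.7, 215.1]
orientation: [0.001, 0.628, 0.778, 0.002]
ft_force: [1.5, 0.9, 1.9]
opening: 1.0
finger_force: 0.0
```

>>> inch_along:
  segments: [0, 0, 0, 0, 0, 0, 0, 0, 0, 0, 0, 0, 0, 0, 0, 0, 0, 0, 0, 0, 0, 0, 0, 0, 0, 0, 0, 0, 0, 0]
  jaw: 0.0

```text
time: 5.45
tool_pos: [511.3, 368.7, 211.6]
orientation: [-0.0, 0.628, 0.778, -0.0]
ft_force: [0.1, -0.2, -0.4]
opening: 0.46
finger_force: 0.0
```

>>> inch_along:
  segments: [0, 0, 0, 0, 0, 0, 0, 0, 0, 0, 0, 0, 0, 0, 0, 0, 0, 0, 0, 0, 0, 0, 0, 0, 0, 0, 0, 0, 0, 0]
  jaw: 0.0

```text
time: 6.08
tool_pos: [511.5, 368.8, 211.6]
orientation: [0.0, 0.628, 0.778, 0.0]
ft_force: [1.3, 0.4, -2.0]
opening: 0.272
finger_force: 30.0
```

>>> inch_along:
  segments: [0, 0, 0, 0, 0, 0, 0, 0, 0, 0, 0, 0]
  jaw: 0.0

```text
time: 6.32
tool_pos: [511.5, 368.8, 211.6]
orientation: [0.0, 0.628, 0.778, 0.0]
ft_force: [1.8, 1.8, -2.2]
opening: 0.271
finger_force: 30.0
```

>>> inch_along:
  segments: [0, 0, -6, 0, 0, 0, 0, 0, -6, 0, 0, 0, 0, 0, 0, 0, 0, 0, 0, 0, 0, 0, 0, 0]

```text
time: 6.82
tool_pos: [511.5, 368.7, 222.9]
orientation: [0.0, 0.628, 0.778, -0.0]
ft_force: [6.1, 1.5, -9.4]
opening: 0.269
finger_force: 30.0
```

>>> inch_along:
  segments: [0, 0, 0, 0, 0, 0.13, 0, 0, 0, 0, 0, 0.13, 0, 0, 0, 0, 0, 0]

```text
time: 7.2
tool_pos: [511.8, 368.8, 223.0]
orientation: [0.0, 0.724, 0.69, 0.0]
ft_force: [5.4, 3.2, -8.8]
opening: 0.269
finger_force: 30.0
```

>>> inch_along:
  segments: [0, 0, 0, 0, 0, 0.15, 0, 0, 0, 0, 0, 0.15, 0, 0, 0, 0, 0, 0.15, 0, 0, 0, 0, 0, 0.15, 0, 0, 0, 0, 0, 0.15]

```text
time: 7.82
tool_pos: [512.7, 368.4, 223.2]
orientation: [0.001, 0.927, 0.375, 0.001]
ft_force: [9.5, -0.3, -9.4]
opening: 0.269
finger_force: 30.0
```

>>> inch_along:
  segments: [0, 0, 0, 0, 0, 0.15, 0, 0, 0, 0, 0, 0.15, 0, 0, 0, 0, 0, 0, 0, 0, 0, 0, 0, 0]

```text
time: 8.32
tool_pos: [512.9, 368.0, 223.2]
orientation: [0.001, 0.972, 0.235, 0.001]
ft_force: [8.7, -0.8, -9.2]
opening: 0.272
finger_force: 30.0
```

```bash
python3 - <<'E'
from station import bot, ticket, grab_frame
from h import *
f=grab_frame("scene");np.savez("pics/s3.npz",**f);o=bot.get_obs();print(o["wrist_torque"],o["joint_pos"])
cv2.imwrite("pics/s3.png",cv2.resize(f["color"][130:290,210:410],None,fx=3.5,fy=3.5,interpolation=cv2.INTER_CUBIC))
E
```

```text
[-0.04603247 -1.38996758 -0.02395079] [ 0.5840417   0.2406692   1.78401691 -0.00276079  1.11499588  1.68225202]
```

View pics/s3.png

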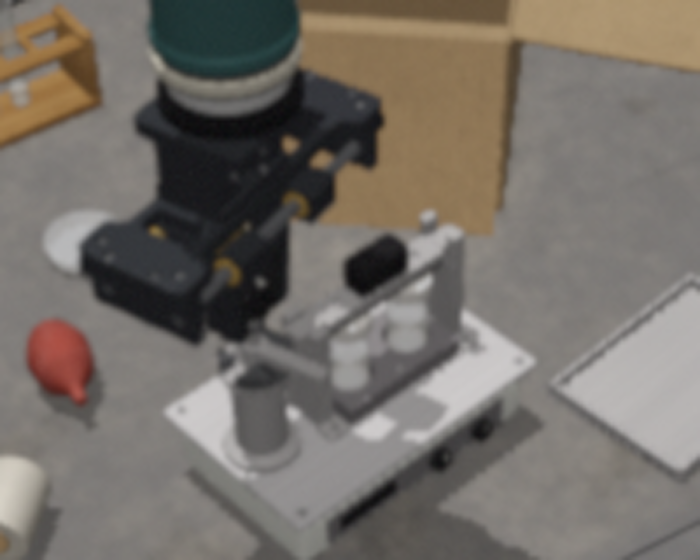

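The arm tip shows at about (325,368) in the crop. I'll compare that with its predicted position for several knob angles.

```bash
python3 - <<'E'
from h import *
f=dict(np.load("pics/s3.npz"))
for d in(0,20,35,50,65,75):
    a=np.radians(12.1-90-d);t=np.array([512,369.4,139])+np.r_[50*np.cos(a),50*np.sin(a),0]
    print(d,((proj(f,t)-[210,130])*3.5).round())
print(((proj(f,[512,369.4,139])-[210,130])*3.5).round())
E
```

```text
0 [[317. 299.]]
20 [[333. 316.]]
35 [[338. 331.]]
50 [[338. 347.]]
65 [[331. 363.]]
75 [[324. 372.]]
[[251. 340.]]
```

The tip matches 75°. I'll lower the knob home and let go.

>>> inch_along:
  segments: [0, 0, 6, 0, 0, 0, 0, 0, 6, 0, 0, 0, 0, 0, 0, 0, 0, 0, 0, 0, 0, 0, 0, 0]

```text
time: 8.88
tool_pos: [512.9, 368.0, 212.1]
orientation: [0.001, 0.972, 0.235, 0.001]
ft_force: [7.7, -0.8, -6.4]
opening: 0.266
finger_force: 30.0
```

>>> inch_along:
  segments: [0, 0, 0, 0, 0, 0, 0, 0, 0, 0, 0, 0, 0, 0, 0, 0, 0, 0, 0, 0, 0, 0, 0, 0]
  jaw: 0.6

```text
time: 9.38
tool_pos: [511.2, 368.9, 212.0]
orientation: [-0.0, 0.972, 0.235, -0.0]
ft_force: [0.0, -0.1, -0.5]
opening: 0.6
finger_force: 0.0
```

```bash
python3 - <<'E'
from station import bot, ticket, grab_frame
print(bot.get_obs()["joint_pos"])
E
```

```text
[5.85542003e-01 2.50166440e-01 1.79443607e+00 1.80227216e-04
 1.09695826e+00 1.68225140e+00]
```

>>> inch_along:
  segments: [0, 0, -40, 0, 0, 0, 0, 0, -40, 0, 0, 0, 0, 0, 0, 0, 0, -0.18, 0, 0, 0, 0, 0, -0.18, 0, 0, 0, 0, 0, -0.18]
  jaw: 1.0

```text
time: 10.0
tool_pos: [511.3, 368.9, 292.0]
orientation: [-0.0, 0.873, 0.488, 0.0]
ft_force: [-0.5, -0.8, -0.4]
opening: 1.003
finger_force: 0.0
```

>>> inch_along:
  segments: [0, 0, 0, 0, 0, -0.18, 0, 0, 0, 0, 0, -0.18, 0, 0, 0, 0, 0, -0.18, 0, 0, 0, 0, 0, -0.18, 0, 0, 0, 0, 0, -0.05]

```text
time: 10.62
tool_pos: [511.2, 368.8, 291.7]
orientation: [-0.0, 0.627, 0.779, -0.0]
ft_force: [0.3, 0.9, -1.5]
opening: 1.002
finger_force: 0.0
```

>>> inch_along:
  segments: [-48, 0.5, 0, 0, 0, 0, -46.5, 0.5, 0, 0, 0, 0, 0, 0, 0, 0, 0, 0, 0, 0, 0, 0, 0, 0, 0, 0, 0, 0, 0, 0]

```text
time: 11.25
tool_pos: [532.1, 277.7, 291.8]
orientation: [-0.0, 0.628, 0.779, 0.0]
ft_force: [0.1, -0.0, -0.2]
opening: 1.001
finger_force: 0.0
```

```bash
python3 - <<'E'
from station import bot, ticket, grab_frame
from h import *
f=grab_frame("wrist");np.savez("pics/w4.npz",**f);cv2.imwrite("pics/w4.png",f["color"])
o=bot.get_obs();print(o["tool_pos"],o["orientation"])
E
python3 fit.py w4
```

```text
[532.11518235 277.7293407  291.74308068] [-1.20677904e-04  6.27439708e-01  7.78665129e-01  1.19791423e-04]
w4 bench -1.18
w4 plat 15702 zmed 50.8 rect [527.9 298.2] [130.8 200.1] 12.25 circ [528.8 298.2] 117.8
w4 plat 1180 zmed 50.8 rect [467.2 371.3] [43.1 29.4] 12.11 circ [467.3 371.7] 25.5
w4 ktop 1729 zmed 176.6 rect [512.5 369. ] [25.3 26. ] 12.37 circ [512.3 369. ] 13.3
w4 blocktop 1502 zmed 149.4 rect [532.1 276.4] [19.8 40.5] 12.81 circ [532.5 276.6] 20.8
w4 tray 326 zmed 9.9 rect [488.2 150.9] [37.4 74.5] 57.58 circ [478.9 136.2] 37.2
w4 tray 632 zmed 8.9 rect [475.5  29.7] [110.2  43.3] 13.71 circ [475.5  30.1] 58.2
```

View pics/w4.png

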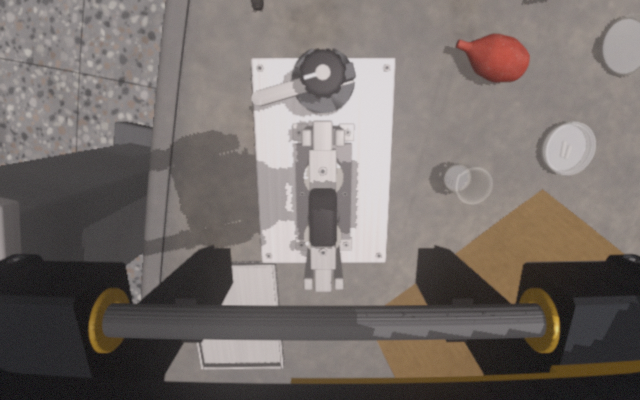

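The knob is home: the arm points to the front at (275,92), clear of the bar, and the knob top is back at its seated height. Now I'll grasp the bar grip.

>>> inch_along:
  segments: [-1, 0, 55, 0, 0, 0, 0, 0, 50, 0, 0, 0, 0, 0, 0, 0, 0, 0, 0, 0, 0, 0, 0, 0, 0, 0, 0, 0, 0, 0]
  jaw: 1.0

```text
time: 11.92
tool_pos: [534.3, 276.8, 189.8]
orientation: [0.001, 0.628, 0.778, 0.002]
ft_force: [-0.2, 0.1, 1.4]
opening: 1.0
finger_force: 0.0
```

>>> inch_along:
  segments: [0, 0, 0, 0, 0, 0, 0, 0, 0, 0, 0, 0, 0, 0, 0, 0, 0, 0, 0, 0, 0, 0, 0, 0, 0, 0, 0, 0, 0, 0]
  jaw: 0.0

```text
time: 12.55
tool_pos: [532.5, 275.6, 186.6]
orientation: [-0.0, 0.628, 0.778, -0.0]
ft_force: [0.1, -0.8, -0.2]
opening: 0.456
finger_force: 0.0
```

>>> inch_along:
  segments: [0, 0, 0, 0, 0, 0, 0, 0, 0, 0, 0, 0, 0, 0, 0, 0, 0, 0, 0, 0, 0, 0, 0, 0, 0, 0, 0, 0, 0, 0]
  jaw: 0.0

```text
time: 13.18
tool_pos: [532.4, 275.6, 186.6]
orientation: [-0.0, 0.628, 0.778, -0.0]
ft_force: [-1.2, 0.2, 0.7]
opening: 0.223
finger_force: 30.0
```

>>> inch_along:
  segments: [0, 0, 0, 0, 0, 0, 0, 0, 0, 0, 0, 0, 0, 0, 0, 0, 0, 0]
  jaw: 0.0

```text
time: 13.55
tool_pos: [532.4, 275.6, 186.6]
orientation: [-0.0, 0.628, 0.778, -0.0]
ft_force: [-1.2, -0.4, 0.7]
opening: 0.224
finger_force: 30.0
```

>>> inch_along:
  segments: [0, 0, -15, 0, 0, 0, 0, 0, -15, 0, 0, 0, 0, 0, -15, 0, 0, 0, 0, 0, -20, 0, 0, 0, 0, 0, 0, 0, 0, 0]

```text
time: 14.18
tool_pos: [534.0, 276.3, 255.0]
orientation: [0.001, 0.628, 0.778, 0.003]
ft_force: [-0.4, 0.2, -2.7]
opening: 0.227
finger_force: 30.0
```

>>> inch_along:
  segments: [3, -30, 0, 0, 0, 0, 3, -35, 0, 0, 0, 0, 2, -35, 0, 0, 0, 0, 2, -25, 0, 0, 0, 0, 0, 0, 0, 0, 0, 0]

```text
time: 14.8
tool_pos: [406.6, 258.6, 251.2]
orientation: [-0.0, 0.628, 0.779, -0.001]
ft_force: [1.3, 0.5, -2.6]
opening: 0.223
finger_force: 30.0
```

>>> inch_along:
  segments: [0, 0, 35, 0, 0, 0, 0, 0, 40, 0, 0, 0, 0, 0, 40, 0, 0, 0, 0, 0, 35, 0, 0, 0, 0, 0, 15, 0, 0, 0]

```text
time: 15.42
tool_pos: [407.9, 258.4, 84.5]
orientation: [-0.001, 0.628, 0.778, -0.002]
ft_force: [-0.4, 0.1, -3.4]
opening: 0.223
finger_force: 30.0
```

>>> inch_along:
  segments: [0, 0, 6, 0, 0, 0, 0, 0, 3, 0, 0, 0, 0, 0, 0, 0, 0, 0, 0, 0, 0, 0, 0, 0]

```text
time: 15.92
tool_pos: [409.0, 259.4, 78.8]
orientation: [0.0, 0.628, 0.778, 0.001]
ft_force: [-0.3, -0.1, -1.6]
opening: 0.225
finger_force: 30.0
```

>>> inch_along:
  segments: [0, 0, 3, 0, 0, 0, 0, 0, 3, 0, 0, 0, 0, 0, 0, 0, 0, 0, 0, 0, 0, 0, 0, 0]

```text
time: 16.42
tool_pos: [408.2, 259.0, 71.6]
orientation: [-0.0, 0.628, 0.778, -0.0]
ft_force: [-0.0, -0.1, -2.6]
opening: 0.223
finger_force: 30.0
```

>>> inch_along:
  segments: [0, 0, 1, 0, 0, 0, 0, 0, 0, 0, 0, 0, 0, 0, 0, 0, 0, 0]

```text
time: 16.8
tool_pos: [408.3, 259.0, 70.7]
orientation: [0.0, 0.628, 0.778, 0.0]
ft_force: [0.0, -0.4, -1.9]
opening: 0.224
finger_force: 30.0
```

>>> inch_along:
  segments: [0, 0, 1, 0, 0, 0, 0, 0, 0, 0, 0, 0, 0, 0, 0, 0, 0, 0]

```text
time: 17.18
tool_pos: [408.3, 259.0, 69.7]
orientation: [0.0, 0.628, 0.778, 0.0]
ft_force: [-0.2, 0.5, -1.0]
opening: 0.223
finger_force: 30.0
```

>>> inch_along:
  segments: [0, 0, 0.5, 0, 0, 0, 0, 0, 0, 0, 0, 0, 0, 0, 0, 0, 0, 0]

```text
time: 17.55
tool_pos: [408.3, 259.0, 69.6]
orientation: [0.0, 0.628, 0.778, -0.0]
ft_force: [-2.6, -1.5, 5.0]
opening: 0.223
finger_force: 30.0
```

>>> inch_along:
  segments: [0, 0, 0, 0, 0, 0, 0, 0, 0, 0, 0, 0, 0, 0, 0, 0, 0, 0, 0, 0, 0, 0, 0, 0]
  jaw: 0.45

```text
time: 18.05
tool_pos: [408.3, 259.0, 69.1]
orientation: [0.0, 0.628, 0.778, 0.0]
ft_force: [-0.1, -1.1, -0.0]
opening: 0.449
finger_force: 0.0
```

>>> inch_along:
  segments: [0, 0, -20, 0, 0, 0, 0, 0, -60, 0, 0, 0, 0, 0, -60, 0, 0, 0, 0, 0, -60, 0, 0, 0, 0, 0, -20, 0, 0, 0]

```text
time: 18.68
tool_pos: [410.0, 260.0, 294.3]
orientation: [0.002, 0.628, 0.778, 0.004]
ft_force: [0.2, 1.2, -0.4]
opening: 0.453
finger_force: 0.0
```

>>> inch_along:
  segments: [-3, 42, 0, 0, 0, 0, -3, 42, 0, 0, 0, 0, -3, 41, 0, 0, 0, 0, 0, 0, 0, 0, 0, 0, 0, 0, 0, 0, 0, 0]
  jaw: 1.0

```text
time: 19.3
tool_pos: [531.7, 276.4, 288.6]
orientation: [-0.0, 0.628, 0.778, -0.001]
ft_force: [-0.5, 0.2, -0.7]
opening: 0.989
finger_force: 0.0
```

```bash
python3 - <<'E'
from station import bot, ticket, grab_frame
from h import *
f=grab_frame("wrist");np.savez("pics/w5.npz",**f);g=grab_frame("top");np.savez("pics/t5.npz",**g)
print(bot.get_obs()["tool_pos"])
P=cloud(f);x,y,z=P[...,0],P[...,1],P[...,2];ok=(f["range_z"]>0)&(x>490)&(x<570)&(y>220)&(y<330)
for a,b in((108,122),(95,108),(125,160)):
    c,L,s,ce=cv2.connectedComponentsWithStats((ok&(z>a)&(z<b)).astype(np.uint8))
    for i in range(1,c):
        if s[i,4]>60:
            q=P[L==i];m,R=cv2.minEnclosingCircle(q[:,:2].astype(np.float32));r=cv2.minAreaRect(q[:,:2].astype(np.float32));print(a,s[i,4],np.median(q[:,2]).round(1),np.round(m,1),round(R,1),np.round(r[0],1),np.round(r[1],1),ce[i].round())
# bar
ok=(f["range_z"]>0)&(x>370)&(x<460)&(y>170)&(y<350)&(z>5);q=P[ok];r=cv2.minAreaRect(q[:,:2].astype(np.float32));print("bar",len(q),r,q[:,2].max())
cv2.imwrite("pics/w5.png",np.vstack([f["color"]]))
E
python3 fit.py w5
```

```text
[531.28830578 276.50885452 289.00586166]
108 144 115.8 [521.  328.3] 8.9 [521.1 328.3] [17.   5.5] [322. 139.]
108 1290 114.7 [527.3 300.4] 15.7 [527.4 300.7] [30.7 31. ] [324. 176.]
108 1157 114.7 [537.1 252.5] 15.9 [537.1 252.6] [30.6 31.1] [323. 235.]
108 378 115.4 [543.5 226.4] 15.4 [544.  223.6] [30.7  9.5] [325. 268.]
95 220 101.8 [543.5 226.5] 15.4 [543.3 227.3] [30.8  1.7] [324. 259.]
125 104 128.6 [508.7 326.7] 4.7 [509.1 326.7] [6.5 7.7] [306. 139.]
125 170 137.1 [555.8 225.5] 5.5 [555.8 225.6] [6.9 9.7] [339. 280.]
125 121 135.6 [532.2 222.3] 4.0 [532.  222.8] [7.  6.1] [309. 278.]
bar 4910 ((428.53155517578125, 267.30364990234375), (72.45227813720703, 147.2397918701172), 3.8166685104370117) 312.9251953802504
w5 bench -1.17
w5 plat 1189 zmed 50.8 rect [467.3 372.7] [43.6 28.4] 14.36 circ [467.6 372.3] 25.5
w5 plat 16138 zmed 50.8 rect [527.9 298.1] [130.6 199.6] 12.17 circ [528. 298.] 117.7
w5 ktop 1802 zmed 176.6 rect [512.7 369. ] [25.4 25.7] 11.72 circ [512.3 369. ] 13.4
w5 tray 1643 zmed 10.5 rect [409.2 260.4] [ 20.7 136.4] 12.26 circ [409.1 260.4] 68.4
w5 tray 321 zmed 9.8 rect [488.6 150.4] [36.9 74.9] 57.58 circ [479.3 135.8] 37.4
w5 tray 638 zmed 8.9 rect [475.2  30.7] [110.6  45. ] 13.94 circ [475.6  30.9] 58.4
```

View pics/w5.png

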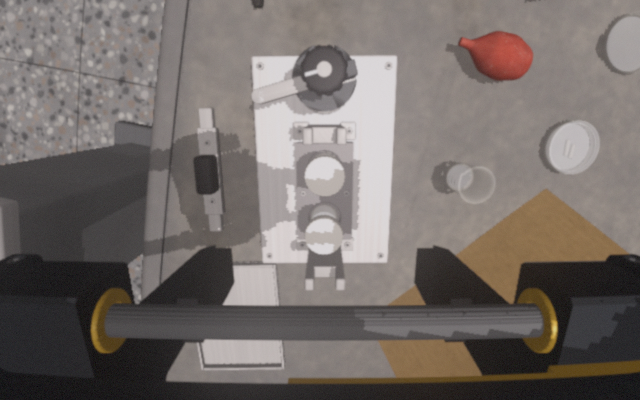

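The bar lies flat at (207,170), clear of the tray, and both vials stand upright at (325,176) and (323,236). I'll take the left vial first.

>>> inch_along:
  segments: [24, 1, 0, 0, 0, 0, 0, 0, 50, 0, 0, 0, 0, 0, 50, 0, 0, 0, 0, 0, 40, 0, 0, 0, 0, 0, 0, 0, 0, 0]
  jaw: 1.0

```text
time: 20.02
tool_pos: [524.7, 299.0, 145.7]
orientation: [-0.002, 0.628, 0.778, -0.004]
ft_force: [0.1, -0.1, 0.1]
opening: 0.998
finger_force: 0.0
```

>>> inch_along:
  segments: [0, 0, 13, 0, 0, 0, 0, 0, 0, 0, 0, 0, 0, 0, 0, 0, 0, 0]

```text
time: 20.4
tool_pos: [529.1, 300.8, 137.8]
orientation: [0.001, 0.628, 0.778, 0.001]
ft_force: [0.5, -0.4, -0.4]
opening: 1.002
finger_force: 0.0
```

>>> inch_along:
  segments: [0, 0, 0, 0, 0, 0, 0, 0, 0, 0, 0, 0, 0, 0, 0, 0, 0, 0, 0, 0, 0, 0, 0, 0]
  jaw: 0.6

```text
time: 20.9
tool_pos: [528.3, 300.3, 136.2]
orientation: [-0.0, 0.628, 0.778, -0.0]
ft_force: [0.1, -0.7, 0.6]
opening: 0.605
finger_force: 0.0
```

>>> inch_along:
  segments: [0, 0, 0, 0, 0, 0, 0, 0, 0, 0, 0, 0, 0, 0, 0, 0, 0, 0, 0, 0, 0, 0, 0, 0]
  jaw: 0.0

```text
time: 21.4
tool_pos: [528.2, 300.3, 136.2]
orientation: [-0.0, 0.628, 0.778, -0.0]
ft_force: [-1.5, -0.3, 1.2]
opening: 0.296
finger_force: 30.0
```

>>> inch_along:
  segments: [0, 0, 0, 0, 0, 0, 0, 0, 0, 0, 0, 0, 0, 0, 0, 0, 0, 0, 0, 0, 0, 0, 0, 0]
  jaw: 0.0

```text
time: 21.9
tool_pos: [528.2, 300.3, 136.2]
orientation: [-0.0, 0.628, 0.778, -0.0]
ft_force: [-0.8, -0.2, -0.4]
opening: 0.297
finger_force: 30.0
```

Gripped at 26 mm, so the fingers are on the body. Lift it and carry it to the tray.

>>> inch_along:
  segments: [0, 0, -8, 0, 0, 0, 0, 0, -17, 0, 0, 0, 0, 0, -35, 0, 0, 0, 0, 0, -25, 0, 0, 0, 0, 0, -10, 0, 0, 0]

```text
time: 22.52
tool_pos: [529.6, 301.0, 234.8]
orientation: [0.001, 0.628, 0.778, 0.002]
ft_force: [0.5, -0.0, 0.2]
opening: 0.294
finger_force: 30.0
```

>>> inch_along:
  segments: [-20, -13, 0, 0, 0, 0, -42, -28, 0, 0, 0, 0, -45, -30, 0, 0, 0, 0, -40, -26, 0, 0, 0, 0, -20, -13, 0, 0, 0, 0]

```text
time: 23.15
tool_pos: [454.7, 112.0, 230.9]
orientation: [-0.0, 0.628, 0.778, -0.0]
ft_force: [0.0, -0.2, 0.2]
opening: 0.298
finger_force: 30.0
```

>>> inch_along:
  segments: [0, 0, 0, 0, 0, 0, 0, 0, 40, 0, 0, 0, 0, 0, 40, 0, 0, 0, 0, 0, 30, 0, 0, 0, 0, 0, 20, 0, 0, 0]

```text
time: 23.78
tool_pos: [455.8, 114.7, 99.5]
orientation: [-0.001, 0.628, 0.778, -0.001]
ft_force: [-0.1, -0.7, 0.1]
opening: 0.298
finger_force: 30.0
```

>>> inch_along:
  segments: [0, 0, 7, 0, 0, 0, 0, 0, 0, 0, 0, 0, 0, 0, 0, 0, 0, 0, 0, 0, 0, 0, 0, 0]

```text
time: 24.28
tool_pos: [456.9, 114.1, 95.2]
orientation: [0.001, 0.628, 0.778, 0.001]
ft_force: [-0.7, -0.2, -0.8]
opening: 0.297
finger_force: 30.0
```

```bash
python3 - <<'E'
from station import bot, ticket, grab_frame
from h import *
f=grab_frame("scene");np.savez("pics/s6.npz",**f)
cv2.imwrite("pics/s6.png",cv2.resize(f["color"][150:310,250:450],None,fx=3.5,fy=3.5,interpolation=cv2.INTER_CUBIC))
E
```

```text
(no output)
```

View pics/s6.png

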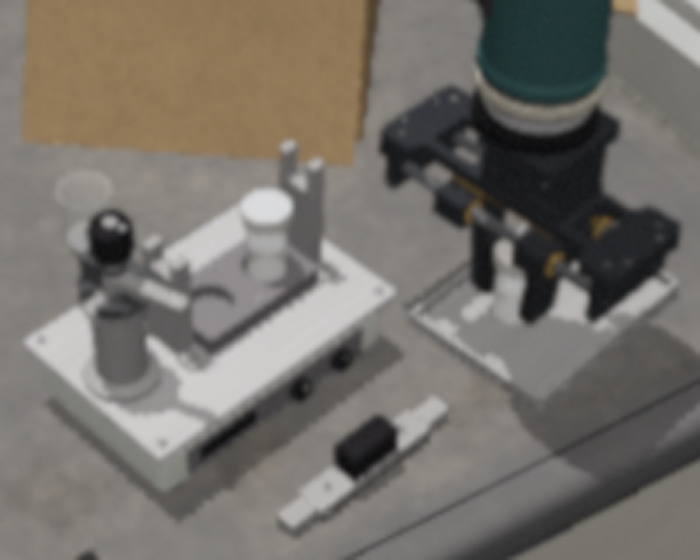

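The vial at (507,290) hangs upright over the left half of the tray, and the bar lies flat on the bench. I'll lower it gently.

>>> inch_along:
  segments: [0, 0, 5, 0, 0, 0, 0, 0, 4, 0, 0, 0, 0, 0, 0, 0, 0, 0, 0, 0, 0, 0, 0, 0]

```text
time: 24.82
tool_pos: [456.0, 113.8, 85.1]
orientation: [-0.0, 0.628, 0.778, -0.0]
ft_force: [-0.4, 0.4, 0.4]
opening: 0.292
finger_force: 30.0
```

>>> inch_along:
  segments: [0, 0, 1, 0, 0, 0, 0, 0, 0, 0, 0, 0, 0, 0, 0, 0, 0, 0]

```text
time: 25.2
tool_pos: [456.1, 113.8, 84.2]
orientation: [0.0, 0.628, 0.778, 0.0]
ft_force: [-0.3, -0.3, -0.4]
opening: 0.299
finger_force: 30.0
```

>>> inch_along:
  segments: [0, 0, 1, 0, 0, 0, 0, 0, 0, 0, 0, 0, 0, 0, 0, 0, 0, 0]

```text
time: 25.58
tool_pos: [456.0, 113.8, 83.2]
orientation: [-0.0, 0.628, 0.778, -0.0]
ft_force: [-0.0, 0.0, -0.2]
opening: 0.299
finger_force: 30.0
```

>>> inch_along:
  segments: [0, 0, 0.5, 0, 0, 0, 0, 0, 0, 0, 0, 0, 0, 0, 0, 0, 0, 0]

```text
time: 25.95
tool_pos: [456.1, 113.8, 83.1]
orientation: [-0.0, 0.628, 0.778, 0.0]
ft_force: [-2.5, 0.4, 5.6]
opening: 0.297
finger_force: 30.0
```

>>> inch_along:
  segments: [0, 0, 0.5, 0, 0, 0, 0, 0, 0, 0, 0, 0, 0, 0, 0, 0, 0, 0]

```text
time: 26.32
tool_pos: [456.2, 113.8, 83.1]
orientation: [-0.0, 0.628, 0.778, -0.0]
ft_force: [-3.7, -1.1, 10.4]
opening: 0.297
finger_force: 30.0
```

>>> inch_along:
  segments: [0, 0, 0, 0, 0, 0, 0, 0, 0, 0, 0, 0, 0, 0, 0, 0, 0, 0, 0, 0, 0, 0, 0, 0]
  jaw: 0.8

```text
time: 26.82
tool_pos: [456.0, 113.8, 82.0]
orientation: [-0.0, 0.628, 0.778, -0.0]
ft_force: [0.9, -0.7, 0.3]
opening: 0.726
finger_force: 0.0
```

>>> inch_along:
  segments: [0, 0, -20, 0, 0, 0, 0, 0, -50, 0, 0, 0, 0, 0, -50, 0, 0, 0, 0, 0, -30, 0, 0, 0, 0, 0, 0, 0, 0, 0]

```text
time: 27.45
tool_pos: [458.0, 114.2, 235.2]
orientation: [0.002, 0.628, 0.778, 0.003]
ft_force: [0.7, 0.3, -1.2]
opening: 0.799
finger_force: 0.0
```

>>> inch_along:
  segments: [39, 36, 0, 0, 0, 0, 40, 36, 0, 0, 0, 0, 40, 36, 0, 0, 0, 0, 0, 0, 0, 0, 0, 0, 0, 0, 0, 0, 0, 0]
  jaw: 1.0

```text
time: 28.08
tool_pos: [535.2, 252.3, 229.9]
orientation: [-0.001, 0.628, 0.778, -0.002]
ft_force: [-0.8, 0.2, 1.2]
opening: 0.998
finger_force: 0.0
```

>>> inch_along:
  segments: [0, 0, 40, 0, 0, 0, 0, 0, 30, 0, 0, 0, 0, 0, 0, 0, 0, 0, 0, 0, 0, 0, 0, 0, 0, 0, 0, 0, 0, 0]

```text
time: 28.7
tool_pos: [537.5, 253.0, 164.2]
orientation: [0.001, 0.628, 0.778, 0.001]
ft_force: [-0.1, -0.8, 0.2]
opening: 0.996
finger_force: 0.0
```

>>> inch_along:
  segments: [0, 0, 19.5, 0, 0, 0, 0, 0, 0, 0, 0, 0, 0, 0, 0, 0, 0, 0, 0, 0, 0, 0, 0, 0]
  jaw: 0.6

```text
time: 29.2
tool_pos: [536.6, 253.1, 142.8]
orientation: [0.0, 0.628, 0.778, 0.0]
ft_force: [-0.4, -0.2, 0.8]
opening: 0.604
finger_force: 0.0
```

>>> inch_along:
  segments: [0, 0, 0, 0, 0, 0, 0, 0, 0, 0, 0, 0, 0, 0, 0, 0, 0, 0, 0, 0, 0, 0, 0, 0]
  jaw: 0.0

```text
time: 29.7
tool_pos: [536.5, 253.0, 142.8]
orientation: [0.0, 0.628, 0.778, 0.0]
ft_force: [0.1, -0.1, 0.9]
opening: 0.296
finger_force: 30.0
```

>>> inch_along:
  segments: [0, 0, 0, 0, 0, 0, 0, 0, 0, 0, 0, 0, 0, 0, 0, 0, 0, 0, 0, 0, 0, 0, 0, 0]
  jaw: 0.0

```text
time: 30.2
tool_pos: [536.6, 253.0, 142.8]
orientation: [0.0, 0.628, 0.778, 0.0]
ft_force: [-0.5, 1.4, 1.7]
opening: 0.302
finger_force: 30.0
```

>>> inch_along:
  segments: [0, 0, -8, 0, 0, 0, 0, 0, -17, 0, 0, 0, 0, 0, -35, 0, 0, 0, 0, 0, -25, 0, 0, 0, 0, 0, -10, 0, 0, 0]

```text
time: 30.82
tool_pos: [537.5, 253.4, 241.0]
orientation: [0.001, 0.628, 0.778, 0.002]
ft_force: [0.0, -0.6, 0.4]
opening: 0.297
finger_force: 30.0
```

>>> inch_along:
  segments: [-25, -14, 0, 0, 0, 0, -46, -26, 0, 0, 0, 0, -49, -28, 0, 0, 0, 0, -46, -26, 0, 0, 0, 0, -23, -13, 0, 0, 0, 0]

```text
time: 31.45
tool_pos: [470.3, 43.6, 237.3]
orientation: [-0.0, 0.629, 0.778, -0.001]
ft_force: [0.6, 0.8, -0.2]
opening: 0.298
finger_force: 30.0
```

>>> inch_along:
  segments: [0, 0, 0, 0, 0, 0, 0, 0, 40, 0, 0, 0, 0, 0, 40, 0, 0, 0, 0, 0, 30, 0, 0, 0, 0, 0, 20, 0, 0, 0]

```text
time: 32.08
tool_pos: [471.2, 46.7, 105.9]
orientation: [-0.001, 0.628, 0.779, -0.001]
ft_force: [-0.6, -0.3, 0.0]
opening: 0.29
finger_force: 30.0
```

>>> inch_along:
  segments: [0, 0, 7, 0, 0, 0, 0, 0, 0, 0, 0, 0, 0, 0, 0, 0, 0, 0, 0, 0, 0, 0, 0, 0, 0, 0, 0, 0, 0, 0]

```text
time: 32.7
tool_pos: [472.3, 45.6, 101.4]
orientation: [0.001, 0.628, 0.778, 0.0]
ft_force: [-0.0, -0.3, -0.7]
opening: 0.294
finger_force: 30.0
```

```bash
python3 - <<'E'
from station import bot, ticket, grab_frame
from h import *
f=grab_frame("scene");np.savez("pics/s7.npz",**f)
cv2.imwrite("pics/s7.png",cv2.resize(f["color"][150:310,280:480],None,fx=3.5,fy=3.5,interpolation=cv2.INTER_CUBIC))
E
```

```text
(no output)
```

View pics/s7.png

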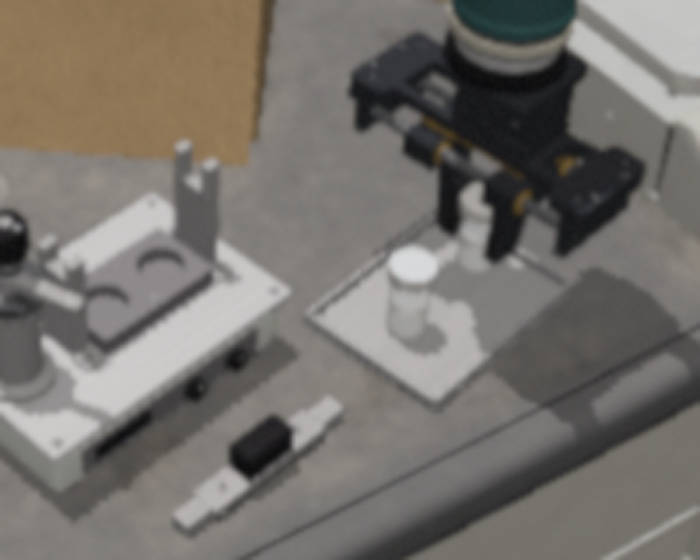

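The first vial stands upright in the tray at (408,295), and the second hangs over the right half at (475,235). I'll set it down.

>>> inch_along:
  segments: [0, 0, 5, 0, 0, 0, 0, 0, 4, 0, 0, 0, 0, 0, 0, 0, 0, 0, 0, 0, 0, 0, 0, 0]

```text
time: 33.25
tool_pos: [471.8, 45.6, 91.5]
orientation: [-0.0, 0.628, 0.778, -0.0]
ft_force: [-0.1, 0.5, -0.8]
opening: 0.301
finger_force: 30.0
```

>>> inch_along:
  segments: [0, 0, 1, 0, 0, 0, 0, 0, 0, 0, 0, 0, 0, 0, 0, 0, 0, 0]

```text
time: 33.62
tool_pos: [471.9, 45.7, 90.8]
orientation: [0.0, 0.628, 0.778, 0.0]
ft_force: [-0.5, -1.2, -0.2]
opening: 0.295
finger_force: 30.0
```

>>> inch_along:
  segments: [0, 0, 1, 0, 0, 0, 0, 0, 0, 0, 0, 0, 0, 0, 0, 0, 0, 0]

```text
time: 34.0
tool_pos: [472.0, 45.6, 89.8]
orientation: [0.0, 0.628, 0.778, 0.0]
ft_force: [-1.1, 0.5, 0.9]
opening: 0.297
finger_force: 30.0
```

>>> inch_along:
  segments: [0, 0, 0.5, 0, 0, 0, 0, 0, 0, 0, 0, 0, 0, 0, 0, 0, 0, 0]

```text
time: 34.38
tool_pos: [472.0, 45.6, 89.8]
orientation: [0.0, 0.628, 0.778, 0.0]
ft_force: [-2.4, -0.7, 4.7]
opening: 0.294
finger_force: 30.0
```

>>> inch_along:
  segments: [0, 0, 0, 0, 0, 0, 0, 0, 0, 0, 0, 0, 0, 0, 0, 0, 0, 0, 0, 0, 0, 0, 0, 0]
  jaw: 0.8

```text
time: 34.88
tool_pos: [471.8, 45.6, 89.1]
orientation: [-0.0, 0.628, 0.778, -0.0]
ft_force: [-0.1, -0.3, -0.3]
opening: 0.725
finger_force: 0.0
```

>>> inch_along:
  segments: [0, 0, -20, 0, 0, 0, 0, 0, -50, 0, 0, 0, 0, 0, -50, 0, 0, 0, 0, 0, -50, 0, 0, 0, 0, 0, 0, 0, 0, 0]

```text
time: 35.5
tool_pos: [474.7, 45.8, 264.3]
orientation: [0.004, 0.628, 0.778, 0.003]
ft_force: [0.1, -0.3, 0.2]
opening: 0.801
finger_force: 0.0
```

>>> inch_along:
  segments: [0, 0, 0, 0, 0, 0, 0, 0, 0, 0, 0, 0, 0, 0, 0, 0, 0, 0]

```text
time: 35.88
tool_pos: [471.0, 45.6, 257.5]
orientation: [-0.001, 0.628, 0.778, -0.001]
ft_force: [0.8, 0.4, -0.0]
opening: 0.801
finger_force: 0.0
```

```bash
python3 - <<'E'
from station import bot, ticket, grab_frame
from h import *
f=grab_frame("scene");np.savez("pics/s8.npz",**f)
cv2.imwrite("pics/s8.png",cv2.resize(f["color"][150:350,200:450],None,fx=3,fy=3,interpolation=cv2.INTER_CUBIC))
E
python3 fit.py s8
```

```text
s8 bench -0.11
s8 plat 301 zmed 52.3 rect [581.1 251. ] [47.4 84.8] 12.03 circ [588.1 252.5] 43.8
s8 plat 2011 zmed 52.4 rect [526.5 299. ] [132.4 202.3] 12.56 circ [524.9 300. ] 117.6
s8 ktop 113 zmed 177.5 rect [510.9 370.6] [24.7 25.1] 37.89 circ [510.7 369.3] 13.8
s8 tray 1119 zmed 5.2 rect [462.6  82. ] [121.7 155.4] 13.99 circ [465.6  82. ] 96.3
s8 tray 401 zmed 11.0 rect [407.9 258.3] [ 24.1 142.1] 12.58 circ [413.3 259.5] 71.4
```

View pics/s8.png

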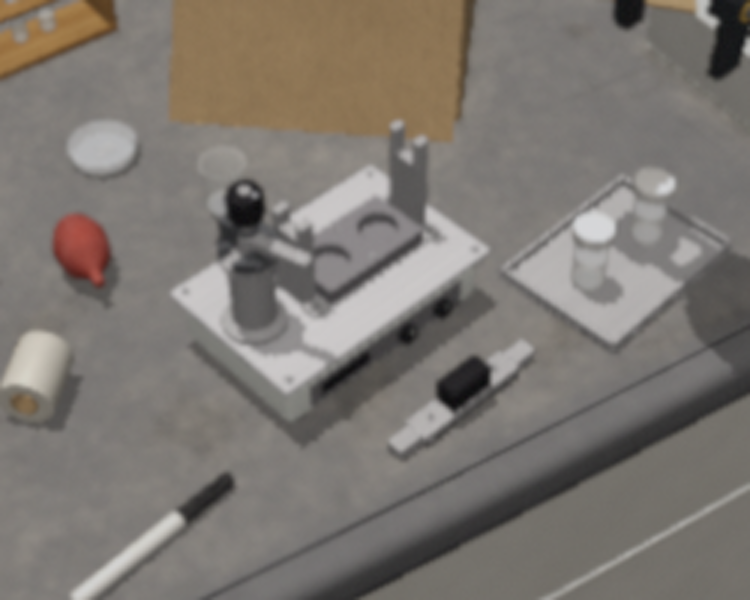

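Both vials stand upright in the tray at (593,250) and (652,205). The bar lies flat at (462,395), the knob is home with its arm to the front, and the bystanders have not moved.

```bash
python3 -c "
from station import bot, ticket, grab_frame
print(ticket.hand_in())"
```

```text
the job is handed in; nothing more can be done
None
```

The job is handed in at about 36 s; no verdict came back, but the last picture shows the knob home in its released slot, the bar flat on the bench, both vials upright in the tray and the bystanders where they were.

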